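# Unlatch and open the washing-tablet tub

### The job

Open the washing-tablet tub: turn its latch knob clockwise until it clicks over and stays there by itself, then tip the lid up at its front edge to free it from the catch at the back, lift it off, and lay it flat and right way up on the middle of the soap rack. Let go of everything, and leave all the other things standing or lying where they are.

Things in the scene. Friction and masses are not known exactly. Their poses are not given: they have to be found in the camera images.
- tub: Fixed white plastic tub of washing tablets, 140 (x) x 140 (y) x 80 mm high, walls 5 mm. Origin: centre of its underside on the table; z up, -x its front, roughly towards the robot. Before it, to 150 mm ahead of the origin, a 90 mm wide housing with a face sloping 24 deg; the latch knob's axis leaves that face at (-112, 0, 66) mm, leaning 24 deg from vertical towards -x.
- catch (a point): Fixed steel catch at the tub's back, 100 mm wide, up to 95 mm high. This point: middle of its front lower edge. It reaches 8 mm over the lid's rear edge, 4 mm above the lid's top face: the lid cannot rise straight up; tip it up at the front about its rear edge (10 to 20 deg), then draw it 30 mm forward and up.
- knob (a joint): Turn of the latch knob, rad: 0 latched, 1.25 open (stop); grows clockwise, looking down on the sloped face. An over-centre spring holds it at either rest: turning resists with about 0.3 N m at first, falling to nothing at 0.62 (the click); beyond, the spring carries it on to 1.25, where it stays. Let go earlier, it springs back to 0.
- knob_grip (a point): Point on the knob's axis at the height to grip, 36 mm out from the sloped face. z points out along the axis, x along the grip bar. Bar: aluminium, 80 mm long, 14 mm thick, from 12 to 48 mm out from the face, on a boss 44 mm wide. At 0 rad the bar lies front to back of the tub.
- tongue (a point): Tip of the steel tongue that turns with the knob, under its bar: 18 mm wide, 5 mm thick, 60 mm from the axis, 3 to 8 mm out from the face. At 0 rad it lies over the lid's front edge with about 2 mm play and keeps the lid down; at 1.25 rad it has swung to the tub's -y side, clear of the lid.
- lid: Loose lid, 0.15 to 0.31 kg. Origin: centre of the plate's underside (80 mm above the table when seated); z up, -x front, as the tub. Plate 140 (x) x 140 (y) x 6 mm; plug under it 124 x 124 mm, 14 mm deep, with 3 mm play in the tub. On top, centred, an aluminium grip rib 90 mm long (x), 14 mm thick (y), from 6 to 42 mm above the origin.
- rack: Fixed stainless steel soap rack: seven slats on four short feet, 190 (x, along the slats) x 170 (y) mm, flat top 35 mm above the table. Origin: centre of its underside on the table, +z up. The lid laid on it rests on its plug, so the lid's origin is then 49 mm above the table.
- bottle: Bystander: clear glass bottle with white screw cap, 52 mm across, 150 mm high, standing between tub and rack. Origin: centre of underside.
- cup: Bystander: purple plastic cup, 72 mm across, 90 mm high, between tub and rack, beyond the bottle. Origin: centre of underside.
- soap: Bystander: bar of soap, 55 x 85 x 28 mm, before the rack. Origin: centre of underside.
- brush: Bystander: brush with wooden handle lying at one outer side, 200 mm long along its x, 42 mm wide, 20 mm high. Origin: at the middle of its length, underneath.
- jar: Bystander: glass jar with steel lid, 76 mm across, 110 mm high, at one outer side. Origin: centre of underside.
There are look-alikes about, which are no part of the job. What is meant by the lid is not blue or orange, and is the larger of those in its own colour.

How it is judged:
By the outcome, as a careful person would: the job done as asked, in the order asked, and still so for the second after the job is handed in, with the robot touching nothing.
It also fails if it takes over 67 s, if anything falls off the work surface, if the arm or the gripper's body presses on something with over 40 N, if the wrist force passes 120 N, or if a joint passes its speed limit or range.

### The arm

A 7-joint arm with a two-finger parallel gripper is mounted at the origin on the work surface. World frame = base frame: x ahead of the robot, y to its left, z up, the work surface at z = 0. Lengths are in m, angles in degrees, forces in N, time in s.
With the tool pointing down it reaches from about 0.425 to 0.875 m from the base axis. Payload 4.7 kg.
Tool frame: the origin (TCP) lies between the finger pads; the fingertips stand 8 mm ahead of it and the grasp point (between the pads) lies 11 mm behind it (env.tip_extent is the distance from the TCP to the fingertips, in m); z points along the fingers, y is the line along which they close (so a half turn about z gives the same grasp; the last joint's range is limited). The gripper opens to 87 mm and grips with 3 to 60 N. Pads are 19 mm wide; open, the fingers measure 117 mm over their backs; the gripper's body (75 mm by 190 mm) begins 51 mm behind the grasp point.
Start: joints at [-73.104, 18.392, -4.016, 83.108, 1.295, 78.541, -3.26], TCP at [0.18, 0.625, 0.231] pointing down, gripper open.
Joint ranges: [-163.93, 163.93], [-17.29, 119.83], [-79.2, 71.16], [3.27, 140.29], [-89.18, 269.18], [5.43, 117.66], [-154.24, 154.24]. Speed limits (degrees/s): [147.25, 147.25, 180, 180, 180, 180, 180].

### API

Orientations are given as [roll, pitch, yaw] about the fixed x, y, z axes, in that order (R = Rz(yaw) Ry(pitch) Rx(roll)).
In Python, from cell import sensors, vision, workorder, env gives the robot as it stands.
- The arm moves only by the tool drive_tool, never from a script. Its argument "moves" is a list of rows, each an object of numbers: "x", "y", "z": the shift along the tool's x, y, z in mm; "rx", "ry", "rz": the turn, a rotation vector about the tool's x, y, z in rad; "fingers": the closure, from -1 (fully open) to 1 (shut). In form: [{"x": .., "y": .., "z": .., "rx": .., "ry": .., "rz": .., "fingers": ..}, ...]. A call has 1 to 20 rows; each row is the pose to reach, as a shift and turn from the pose commanded when the call began, along the tool's axes at that moment; what a row does not reach only later rows make up. A row lasts 1/8 s, in which the tool goes at most 62.5 mm and 10.7 degrees, less where a joint would pass 70% of its speed; a pose out of reach is approached as far as the arm can. A call with a gripper value outside its range is refused whole. The fingers move at their own pace and stop on an object; "force" is the grip in N (left out, the last holds). Time passes only in rows, so rows that repeat a pose let the fingers close. It gives the time, the measured TCP pose, the force, the opening and the grip force at its end, in the units of the state.
- sensors.get_obs(): the state, without advancing time (a new reading comes with each control period).
- vision.read_camera(name): name is "scene" or "top"; returns a dict with "image" (384x512x3 uint8, red, green, blue), "fx", "fy", "cx", "cy" (pixels), "k1" (the pictures are not rectified: a ray, as slopes to the right and down, at radius r is drawn at 1 + k1 r^2 times it, then the intrinsics apply), "R" (3x3) and "t" (3): a world point X has camera coordinates R X + t. Camera axes: x right, y down, z forward; pixel columns grow to the right and rows downward; lengths in m; the calibration is good to about 2 mm. A picture is of the moment at which its call begins. There is no depth.
- workorder.sign_off(): hands the job in; it is judged then, once.
The state is a dict: "time_s": time; "qpos": joint angles; "joint_velocities": joint speeds; "effort": joint torques, N m; "tool_pos": TCP position; "tool_rot": TCP orientation; "force": force on the tool from outside, world axes, zero at the start; "wrist_torque": the same for the moment, N m; "grip_width": finger opening in m; "grasp_force": force on a finger pad.
Only numpy, scipy, OpenCV 4.12 (cv2) and the standard library are available. Lean on these libraries where they do the work, as an engineer would, in place of code of your own. Each camera call takes 0.05 s, during which the arm holds its last target. There are 200 camera calls.

## Working session

There is one attempt and no reset: what is moved stays moved. The work goes in short steps, Python scripts to look and compute and a tool call to move; the robot and the scene stay as the last step left them, time stands still between calls to the robot, and variables do not carry over. Pictures are saved under pics/ and viewed, at most 10 in all, crops included, and the job is handed in when it is done.

Besides the shell and the picture viewer there is one more tool, called after "Emit:" as name([rows], argument=value, ...), one row to a line, values as JSON. drive_tool: Moves the arm, as the interface text tells. Its arguments: {"type":"object","properties":{"moves":{"type":"array"},"force":{"type":"number"}},"required":["moves"]}

```bash
mkdir -p pics; ls; python3 - <<'E'
from cell import sensors, vision, env
import cv2, numpy as np
ims=[]
for n in("scene","top"):
    c=vision.read_camera(n); im=c["image"][...,::-1]; cv2.imwrite(f"pics/{n}0.png",im); 
    big=cv2.resize(im,(800,600)); cv2.imwrite(f"pics/{n}0b.png",big)
    print(n,{k:c[k] if not hasattr(c[k],'tolist') else np.round(c[k],4).tolist() for k in c if k!="image"})
print(env.tip_extent, sensors.get_obs())
E
```

```text
pics
scene {'fx': 405.52418702215033, 'fy': 405.52418702215033, 'cx': 258.91336453787994, 'cy': 200.01108189120117, 'k1': -0.0007075859287307848, 'R': [[-0.5765, 0.817, 0.0137], [0.5632, 0.4095, -0.7177], [-0.592, -0.406, -0.6962]], 't': [0.3112, -0.2329, 1.6735]}
top {'fx': 402.8590887235568, 'fy': 402.8590887235568, 'cx': 250.41508798358436, 'cy': 195.78892137013784, 'k1': -0.05857569438428686, 'R': [[0.0234, -0.9997, -0.0012], [-0.9975, -0.0232, -0.066], [0.066, 0.0028, -0.9978]], 't': [-0.0125, 0.5172, 1.4155]}
0.008 {'time_s': 0.1, 'qpos': array([-73.10344024,  18.43376913,  -4.01647311,  83.16848315,
         1.29549785,  78.54299316,  -3.26133519]), 'joint_velocities': array([-0.06869452, -0.07167287,  0.13344372, -0.14179746,  0.07366127,
        0.00355824,  0.03255957]), 'effort': array([-1.74525971e-04, -4.92572844e+01, -4.05953033e-01, -3.13401854e+01,
       -6.42274157e-02,  3.94182396e-02,  5.79898369e-05]), 'tool_pos': array([0.18003368, 0.62405032, 0.22957785]), 'tool_rot': array([-1.79900023e+02,  5.81918413e-03,  1.63912710e+02]), 'force': array([ 0.91892021, -0.07718589, -0.71605325]), 'wrist_torque': array([ 0.03889691, -0.00353575, -0.00183336]), 'grasp_force': 0.0, 'grip_width': 0.08699637817614209}
```

View pics/scene0b.png

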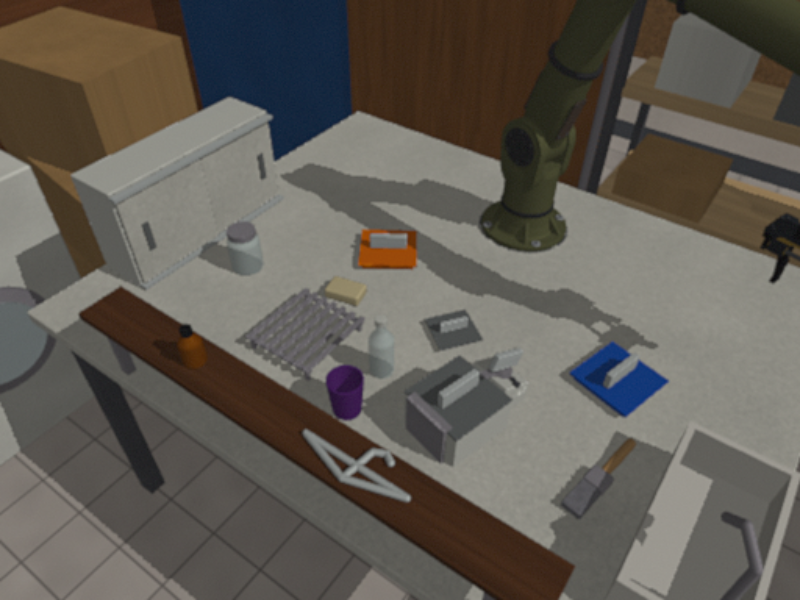

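View pics/top0b.png

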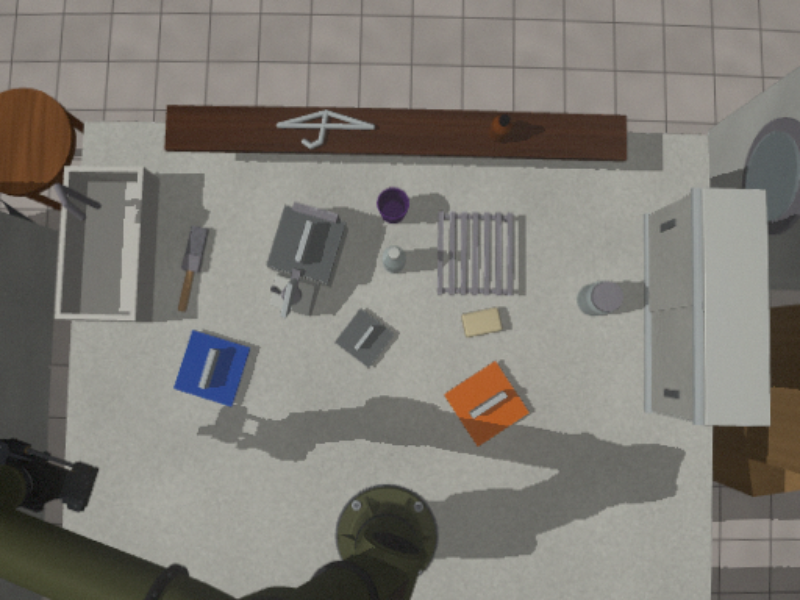

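The top view (800x600) shows four lid-like things: the grey lid on the tub at (307,243), a smaller grey one at (366,337), blue at (212,368) and orange at (487,402). The description picks the larger grey one, which sits on the tub. Rack is at (478,254), bottle (394,260), cup (392,205), soap (481,321), brush (193,268), jar (604,297). I'll check the tub in a close crop.

```bash
python3 - <<'E'
import cv2, numpy as np
t=cv2.imread("pics/top0.png")[120:210,160:250]; s=cv2.imread("pics/scene0.png")[215:300,250:345]
a=cv2.resize(t,(400,400),interpolation=cv2.INTER_CUBIC); b=cv2.resize(s,(400,358),interpolation=cv2.INTER_CUBIC); b=cv2.copyMakeBorder(b,0,42,0,0,0)
o=np.hstack([a,b]); o=cv2.convertScaleAbs(o,alpha=1.4,beta=10); cv2.imwrite("pics/crop1.png",o)
E
```

```text
(no output)
```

View pics/crop1.png

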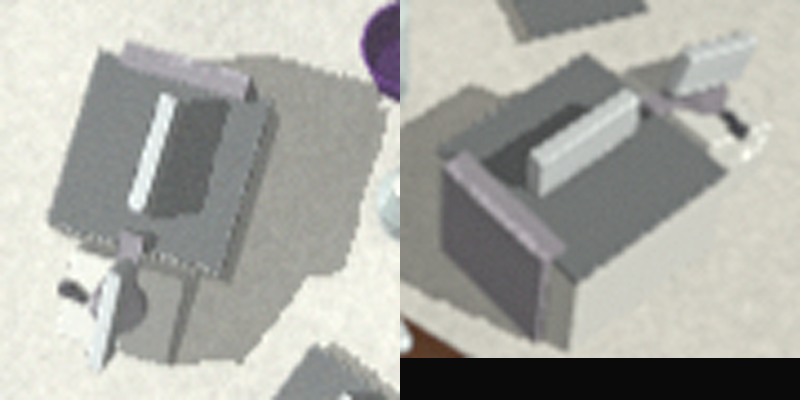

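The crop shows the lid seated on the tub, with corners in the top panel at (100,50), (50,225), (225,278) and (275,100), and in the scene panel at (585,55), (725,172), (575,280) and (440,150). The rib runs (167,97) to (140,205). The knob bar is near (107,310), with the tongue over the lid's front edge at (135,243).

```bash
cat > h.py <<'E'
import numpy as np, cv2
from cell import vision, sensors
def ray(c,p):
    d=np.array([c["k1"],0,0,0,0]); K=np.array([[c["fx"],0,c["cx"]],[0,c["fy"],c["cy"]],[0,0,1]])
    u=cv2.undistortPoints(np.array([[p]],float),K,d)[0,0]
    R=np.array(c["R"]); return -R.T@np.array(c["t"]), R.T@np.array([u[0],u[1],1])
def onz(c,p,z):
    o,r=ray(c,p); return o+r*(z-o[2])/r[2]
def proj(c,X):
    R=np.array(c["R"]);K=np.array([[c["fx"],0,c["cx"]],[0,c["fy"],c["cy"]],[0,0,1]])
    return cv2.projectPoints(np.array(X,float).reshape(-1,3),cv2.Rodrigues(R)[0],np.array(c["t"],float),K,np.array([c["k1"],0,0,0,0]))[0][:,0]
E
python3 - <<'E'
from h import *
T=vision.read_camera("top");S=vision.read_camera("scene")
def f(u,s,o): return [(u[0]+.5)/s-.5+o[0],(u[1]+.5)/s-.5+o[1]]
st=400/90; ss=400/95
B=np.array([[70,70],[-70,70],[-70,-70],[70,-70]])/1000
for n,c,P in(("top",T,[f(u,st,(160,120)) for u in[(100,50),(50,225),(225,278),(275,100)]]),
           ("scene",S,[f(u,ss,(250,215)) for u in[(175,280),(325,172),(185,55),(40,150)]])):
    W=np.array([onz(c,p,.086)[:2] for p in P]); m=W.mean(0)
    H=B.T@(W-m); a=np.arctan2(H[0,1]-H[1,0],H[0,0]+H[1,1])
    print(n,W.round(4).tolist(),"c",m.round(4),"yaw",np.degrees(a).round(2),"sides",np.linalg.norm(W-np.roll(W,1,0),axis=1).round(3))
for u in[(167,97),(140,205)]: print("rib",onz(T,f(u,st,(160,120)),.122).round(4))
im=T["image"].astype(int)
for n,(x0,y0,x1,y1) in{"rack":(278,130,336,194)}.items():
    sub=im[y0:y1,x0:x1]; print(sub[30].sum(1)//3); print(sub[:,6:12].mean(1).sum(1).astype(int)//3)
g=cv2.convertScaleAbs(T["image"][125:200,240:340,::-1],alpha=1.4); cv2.imwrite("pics/rack.png",cv2.resize(g,(800,600),interpolation=cv2.INTER_CUBIC))
E
```

```text
top [[0.7307, 0.239], [0.5938, 0.2725], [0.556, 0.1368], [0.6944, 0.1026]] c [0.6437 0.1877] yaw -14.52 sides [0.141 0.141 0.141 0.143]
scene [[0.7328, 0.2402], [0.6005, 0.2763], [0.5659, 0.1445], [0.6972, 0.1103]] c [0.6491 0.1928] yaw -14.99 sides [0.135 0.137 0.136 0.136]
rib [0.6878 0.1809 0.122 ]
rib [0.6057 0.1983 0.122 ]
[107 104  99  92  99 108 129 129 156 123 102 117 116 100 114 128 128 121
 116 117 109 107 119 159 132 116 121 129 109 121 160 154 114 118 115 102
 120 160 148 108 117 117 127 122 158 156 137 130 116 111 103 124 155 144
 107 113 111 108]
[132 125 124 124 124 126 124 117 114 108 108 133 143 141 142 143 139 138
 139 139 140 138 138 140 140 137 137 137 139 140 126 109 100  98  98 102
 109 114 121 131 139 139 141 140 140 138 138 139 139 139 138 139 141 141
 123 113 113 127 138 155 160 159 159 157]
```

View pics/rack.png

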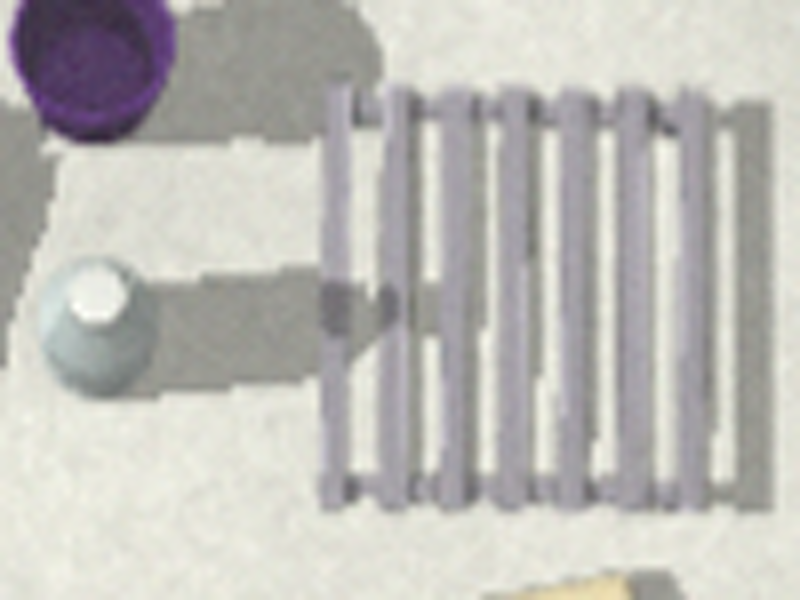

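The rack's outer slat corners are at (330,88), (712,92), (708,510) and (320,510) in this 8x crop, with the bottle cap at (98,292) and the cup's rim around (95,45). I'll refine with masks.

```bash
python3 - <<'E'
from h import *
T=vision.read_camera("top");S=vision.read_camera("scene")
g8=lambda u:((u[0]+.5)/8-.5+240,(u[1]+.5)/8-.5+125)
W=np.array([onz(T,g8(u),.035)[:2] for u in[(330,88),(712,92),(708,510),(320,510)]]);print("rack",W.round(3).tolist(),W.mean(0).round(4),np.linalg.norm(W-np.roll(W,1,0),axis=1).round(3))
print("cap",onz(T,g8((98,292)),.15).round(3),"cup",onz(T,g8((95,48)),.09).round(3))
U=8
def comps(c,box,lo,hi,z,minA):
    x0,y0,x1,y1=box; im=cv2.resize(c["image"][y0:y1,x0:x1],None,fx=U,fy=U,interpolation=cv2.INTER_CUBIC)
    g=im.mean(2); sat=im.max(2).astype(int)-im.min(2)
    m=((g>lo)&(g<hi)&(sat<30)).astype(np.uint8)*255
    m=cv2.morphologyEx(m,cv2.MORPH_OPEN,np.ones((9,9)))
    cs,_=cv2.findContours(m,cv2.RETR_EXTERNAL,cv2.CHAIN_APPROX_NONE)
    for k in cs:
        if cv2.contourArea(k)<minA*U*U: continue
        h=cv2.boxPoints(cv2.minAreaRect(k)); P=np.array([onz(c,((u+.5)/U-.5+x0,(v+.5)/U-.5+y0),z)[:2] for u,v in h])
        s=np.linalg.norm(P-np.roll(P,1,0),axis=1); e=P[1]-P[0] if np.linalg.norm(P[1]-P[0])>np.linalg.norm(P[2]-P[1]) else P[2]-P[1]
        print(lo,hi,"px",((h.mean(0))/U+[x0,y0]).round(1),"A",cv2.contourArea(k)/U/U,P.mean(0).round(4),"sides",s[:2].round(3),"yaw",np.degrees(np.arctan2(e[1],e[0])).round(1))
print("rib/knob top");
for lo in (130,150,170): comps(T,(165,125,250,215),lo,256,.122,15)
print("lid");
comps(T,(165,125,250,215),60,105,.086,300)
comps(S,(250,215,345,300),60,105,.086,300)
print(T["image"][165:175,180:200].mean(2).astype(int)[0], T["image"][160,185:205].mean(1).astype(int))
c=T["image"][165:200,165:200].mean(2).astype(int); print("knob rows"); print(c[12:30:3])
E
```

```text
rack [[0.733, -0.103], [0.736, -0.273], [0.549, -0.273], [0.545, -0.102]] [ 0.6406 -0.1881] [0.188 0.17  0.187 0.171]
cap [ 0.622 -0.003  0.15 ] cup [0.736 0.001 0.09 ]
rib/knob top
130 256 px [236.  212.3] A 15.9375 [0.4562 0.0467] sides [0.009 0.026] yaw -38.6
130 256 px [194.  154.3] A 88.8203125 [0.6457 0.1914] sides [0.013 0.091] yaw -14.7
130 256 px [207.4 169.9] A 3149.03125 [0.5957 0.1456] sides [0.301 0.284] yaw -178.7
150 256 px [246.6 155. ] A 78.9609375 [0.6473 0.0165] sides [0.076 0.022] yaw -178.6
150 256 px [194.1 154.3] A 68.1171875 [0.6458 0.1912] sides [0.011 0.088] yaw -15.0
150 256 px [207.4 169.9] A 2825.5078125 [0.5957 0.1456] sides [0.301 0.284] yaw -178.7
lid
60 105 px [194.8 164.4] A 2093.5703125 [0.618 0.193] sides [0.173 0.258] yaw -24.5
60 105 px [288.7 262.9] A 3057.8828125 [0.677 0.196] sides [0.243 0.233] yaw 28.3
[ 91  90  92  89  92  90  90  92 100 166 163 158 149  69  71  66  67  65
  67  63] [ 89  87  88  93  91 130 161 158 164 100  71  70  67  66  66  68  68  63
  65  66]
knob rows
[[157 158 158 160 160 162 161 158 159 166 165 169 166 161 153 145 136 116
   95  94  89 105 110 112 114 114 101  90  76 103  76 115 104 102  91]
 [160 161 162 163 163 157 159 159 161 160 156 166 169 166 167 167 166 166
  167 140 110  86  83  84  76  77  89  96  95  88  87  88  87  90  91]
 [159 160 159 160 160 162 162 163 132  99  95 105 128 164 165 165 166 141
  135 160 153 148  86  76  74  70 105 108 108 109 111 107 109 108 107]
 [161 162 164 163 159 159 162 162 122  91  70  73  67  66  88 133 113 118
  160 158 159 104  76  76  76  75  68  71 108 108 106 108 108 108 110]
 [160 158 161 160 159 163 161 161 163 168 163 168 166 158 163 125 116 167
  159 155 134  76  76  77  80  74  75  66  96 106 110 106 108 105 104]
 [162 160 159 160 161 160 158 160 169 167 168 165 164 164 165 168 153 161
  157 156  87  77  76  75  78  77  81 103 110 108 106 106 109 106  89]]
```

Rib mask gives 13 x 91 mm at yaw -14.7°, which fits the 14 x 90 rib. That puts the tub at (0.646, 0.191). The rack measures 188 x 170 mm, centred at (0.6405, -0.188) with yaw about 0. Next I'll check the bar's projection and compute the move to the knob.

```bash
cat >> h.py <<'E'
from scipy.spatial.transform import Rotation as Ro
TUB=np.array([.646,.191,0]); RT=Ro.from_euler('z',-14.7,degrees=True)
def tub(p): return TUB+RT.apply(np.array(p)/1000)
def st():
    o=sensors.get_obs(); return o["tool_pos"],Ro.from_euler('xyz',o["tool_rot"],degrees=True)
def go(pos,R,frm=None):
    p,r=frm or st()
    d=r.inv().apply(np.array(pos)-p)*1000; v=(r.inv()*R).as_rotvec()
    print("shift mm",d.round(1),"rotvec",v.round(4)); return (np.array(pos),R)
A=np.radians(24); AX=np.array([-np.sin(A),0,np.cos(A)])
def frame(z,x):  # tool frame in tub coordinates: z, x -> world rotation
    z=np.array(z,float);x=np.array(x,float);y=np.cross(z,x); return RT*Ro.from_matrix(np.c_[x,y,z])
KR=frame(-AX,[-np.cos(A),0,-np.sin(A)])
def knobp(out): return tub(np.array([-112,0,66])+AX*out)
E
python3 - <<'E'
from h import *
T=vision.read_camera("top")
b=np.array([np.cos(A),0,np.sin(A)])
P=[tub(np.array([-112,0,66])+AX*48+b*s) for s in(-40,40)]
print((proj(T,P)-[160,120])*400/90, "expect (100,365),(115,270)")
print(knobp(36))
f=go(knobp(125),KR); f=go(knobp(25),KR,f)
E
```

```text
[[ 91.95009855 367.67757228]
 [112.54318074 271.00959263]] expect (100,365),(115,270)
[0.52350278 0.22313655 0.09888764]
shift mm [-404.9 -291.3   50.3] rotvec [-0.0054 -0.4188 -0.0238]
shift mm [  0.  -0. 100.] rotvec [0. 0. 0.]
```

Emit:
drive_tool([
  {"x": -20, "y": -15, "z": 2, "ry": -0.02, "fingers": -1},
  {"x": -60, "y": -44, "z": 7, "ry": -0.06, "fingers": -1},
  {"x": -100, "y": -73, "z": 12, "ry": -0.1, "rz": -0.006, "fingers": -1},
  {"x": -140, "y": -102, "z": 17, "ry": -0.15, "rz": -0.008, "fingers": -1},
  {"x": -180, "y": -131, "z": 22, "ry": -0.19, "rz": -0.01, "fingers": -1},
  {"x": -220, "y": -160, "z": 27, "ry": -0.23, "rz": -0.013, "fingers": -1},
  {"x": -260, "y": -189, "z": 32, "ry": -0.27, "rz": -0.015, "fingers": -1},
  {"x": -300, "y": -217, "z": 37, "ry": -0.31, "rz": -0.018, "fingers": -1},
  {"x": -340, "y": -245, "z": 42, "ry": -0.35, "rz": -0.02, "fingers": -1},
  {"x": -375, "y": -270, "z": 46, "ry": -0.39, "rz": -0.022, "fingers": -1},
  {"x": -395, "y": -284, "z": 49, "rx": -0.005, "ry": -0.41, "rz": -0.024, "fingers": -1},
  {"x": -405, "y": -291, "z": 50, "rx": -0.005, "ry": -0.419, "rz": -0.024, "fingers": -1},
  {"x": -405, "y": -291, "z": 50, "rx": -0.005, "ry": -0.419, "rz": -0.024, "fingers": -1},
  {"x": -405, "y": -291, "z": 50, "rx": -0.005, "ry": -0.419, "rz": -0.024, "fingers": -1},
])

```text
invalid input at $.moves[0]: expected keys x, y, z, rx, ry, rz, fingers
```

```bash
python3 - <<'E'
from h import *
o=sensors.get_obs(); print(o["qpos"].round(1),o["time_s"]); go(knobp(125),KR); go(knobp(25),KR)
S=vision.read_camera("scene");T=vision.read_camera("top")
a=cv2.resize(T["image"][120:210,160:250],(400,400),interpolation=cv2.INTER_CUBIC); b=cv2.resize(S["image"][190:285,270:365],(400,400),interpolation=cv2.INTER_CUBIC)
cv2.imwrite("pics/pre.png",cv2.convertScaleAbs(np.hstack([a,b])[...,::-1],alpha=1.4,beta=10))
E
```

```text
[-73.1  18.4  -4.   83.1   1.3  78.5  -3.3] 0.35
shift mm [-404.9 -291.3   50.3] rotvec [-0.0054 -0.4188 -0.0238]
shift mm [-445.6 -290.3  141.6] rotvec [-0.0054 -0.4188 -0.0238]
```

View pics/pre.png

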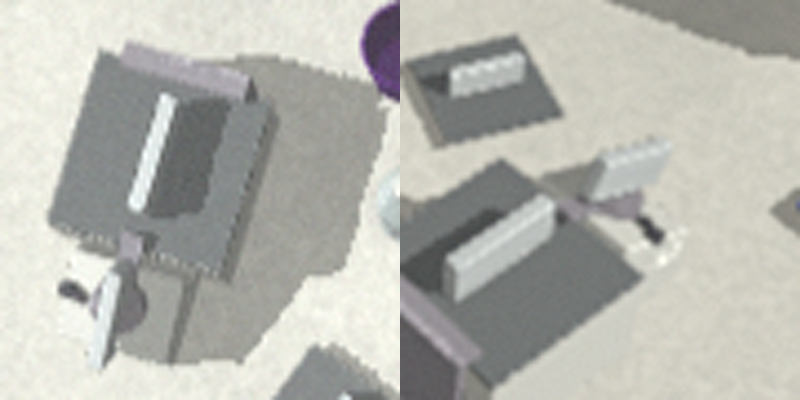

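The move was refused because it needs every key, so the arm is still at its start and the picture shows the same scene: tub, knob bar at about (107,315), small lid and catch unchanged. I'll resend it with all keys.

Emit:
drive_tool([
  {"x": -20, "y": -15, "z": 2, "rx": 0, "ry": -0.02, "rz": 0, "fingers": -1},
  {"x": -60, "y": -44, "z": 7, "rx": 0, "ry": -0.06, "rz": -0.003, "fingers": -1},
  {"x": -100, "y": -73, "z": 12, "rx": 0, "ry": -0.1, "rz": -0.006, "fingers": -1},
  {"x": -140, "y": -102, "z": 17, "rx": 0, "ry": -0.15, "rz": -0.008, "fingers": -1},
  {"x": -180, "y": -131, "z": 22, "rx": 0, "ry": -0.19, "rz": -0.01, "fingers": -1},
  {"x": -220, "y": -160, "z": 27, "rx": 0, "ry": -0.23, "rz": -0.013, "fingers": -1},
  {"x": -260, "y": -189, "z": 32, "rx": 0, "ry": -0.27, "rz": -0.015, "fingers": -1},
  {"x": -300, "y": -217, "z": 37, "rx": 0, "ry": -0.31, "rz": -0.018, "fingers": -1},
  {"x": -340, "y": -245, "z": 42, "rx": -0.004, "ry": -0.35, "rz": -0.02, "fingers": -1},
  {"x": -375, "y": -270, "z": 46, "rx": -0.005, "ry": -0.39, "rz": -0.022, "fingers": -1},
  {"x": -395, "y": -284, "z": 49, "rx": -0.005, "ry": -0.41, "rz": -0.024, "fingers": -1},
  {"x": -405, "y": -291, "z": 50, "rx": -0.005, "ry": -0.419, "rz": -0.024, "fingers": -1},
  {"x": -405, "y": -291, "z": 50, "rx": -0.005, "ry": -0.419, "rz": -0.024, "fingers": -1},
  {"x": -405, "y": -291, "z": 50, "rx": -0.005, "ry": -0.419, "rz": -0.024, "fingers": -1},
])

```text
time_s: 2.2
tool_pos: [0.4883, 0.2343, 0.1808]
tool_rot: [180.0, 24.0, 165.4]
force: [-0.8, 1.2, -0.1]
grip_width: 0.0867
grasp_force: 0.0
```

```bash
python3 - <<'E'
from h import *
o=sensors.get_obs(); print(o["qpos"].round(1),o["time_s"],o["force"].round(1)); go(knobp(125),KR); go(knobp(25),KR)
E
```

```text
[-54.2  -4.4  12.3 117.9  25.5  55.3  20.9] 2.2 [-0.8  1.2 -0.1]
shift mm [-0.4 -1.9  0.9] rotvec [0.0015 0.0001 0.0017]
shift mm [ -0.4  -2.  100.9] rotvec [0.0015 0.0001 0.0017]
```

Emit:
drive_tool([
  {"x": 0, "y": -2, "z": 20, "rx": 0, "ry": 0, "rz": 0, "fingers": -1},
  {"x": 0, "y": -2, "z": 45, "rx": 0, "ry": 0, "rz": 0, "fingers": -1},
  {"x": 0, "y": -2, "z": 70, "rx": 0, "ry": 0, "rz": 0, "fingers": -1},
  {"x": 0, "y": -2, "z": 90, "rx": 0, "ry": 0, "rz": 0, "fingers": -1},
  {"x": 0, "y": -2, "z": 98, "rx": 0, "ry": 0, "rz": 0, "fingers": -1},
  {"x": 0, "y": -2, "z": 101, "rx": 0, "ry": 0, "rz": 0, "fingers": -1},
  {"x": 0, "y": -2, "z": 101, "rx": 0, "ry": 0, "rz": 0, "fingers": -1},
])

```text
time_s: 3.08
tool_pos: [0.528, 0.2211, 0.0888]
tool_rot: [180.0, 24.0, 165.3]
force: [-0.1, 0.4, 0.1]
grip_width: 0.0867
grasp_force: 0.0
```

```bash
python3 - <<'E'
from h import *
o=sensors.get_obs(); print(o["qpos"].round(1),o["force"].round(1)); go(knobp(25),KR)
S=vision.read_camera("scene");T=vision.read_camera("top")
a=cv2.resize(T["image"][120:210,160:250],(400,400),interpolation=cv2.INTER_CUBIC); b=cv2.resize(S["image"][190:285,270:365],(400,400),interpolation=cv2.INTER_CUBIC)
cv2.imwrite("pics/pre2.png",cv2.convertScaleAbs(np.hstack([a,b])[...,::-1],alpha=1.4,beta=10))
E
```

```text
[-51.6   5.3  15.2 120.4  26.1  42.1  21.1] [-0.1  0.4  0.1]
shift mm [ 0.3  0.9 -0.2] rotvec [0.0009 0.0005 0.0004]
```

View pics/pre2.png

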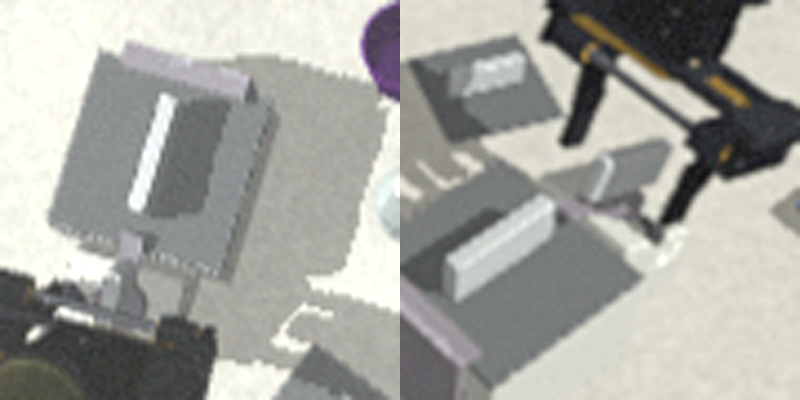

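The fingers straddle the bar: scene panel tips at (575,135) and (675,215), bar between them at (630,170). I'll close gently.

Emit:
drive_tool([
  {"x": 0, "y": 0, "z": 0, "rx": 0, "ry": 0, "rz": 0, "fingers": 1},
  {"x": 0, "y": 0, "z": 0, "rx": 0, "ry": 0, "rz": 0, "fingers": 1},
  {"x": 0, "y": 0, "z": 0, "rx": 0, "ry": 0, "rz": 0, "fingers": 1},
  {"x": 0, "y": 0, "z": 0, "rx": 0, "ry": 0, "rz": 0, "fingers": 1},
  {"x": 0, "y": 0, "z": 0, "rx": 0, "ry": 0, "rz": 0, "fingers": 1},
  {"x": 0, "y": 0, "z": 0, "rx": 0, "ry": 0, "rz": 0, "fingers": 1},
  {"x": 0, "y": 0, "z": 0, "rx": 0, "ry": 0, "rz": 0, "fingers": 1},
  {"x": 0, "y": 0, "z": 0, "rx": 0, "ry": 0, "rz": 0, "fingers": 1},
], force=15)

```text
time_s: 4.18
tool_pos: [0.5283, 0.2222, 0.0886]
tool_rot: [179.8, 24.1, 165.3]
force: [4.2, 8.2, -6.7]
grip_width: 0.0148
grasp_force: 4.3
```

```bash
python3 - <<'E'
from h import *
o=sensors.get_obs(); print(o["qpos"].round(1),o["force"].round(1),o["wrist_torque"].round(2),KR.inv().apply(o["force"]).round(1)); go(knobp(25),KR)
E
```

```text
[-51.6   5.3  15.2 120.4  26.   41.9  21.1] [ 4.2  8.2 -6.7] [1.77 0.14 0.66] [0.9 9.  6.9]
shift mm [ 0.3 -0.3 -0.4] rotvec [0.0038 0.0009 0.0003]
```

Emit:
drive_tool([
  {"x": 0, "y": 1, "z": 0, "rx": 0, "ry": 0, "rz": 0, "fingers": 1},
  {"x": 0, "y": 2, "z": 0, "rx": 0, "ry": 0, "rz": 0, "fingers": 1},
  {"x": 0, "y": 2, "z": 0, "rx": 0, "ry": 0, "rz": 0, "fingers": 1},
  {"x": 0, "y": 2, "z": 0, "rx": 0, "ry": 0, "rz": 0, "fingers": 1},
], force=45)

```text
time_s: 4.68
tool_pos: [0.5285, 0.2228, 0.0886]
tool_rot: [179.9, 24.0, 165.3]
force: [-0.9, 2.7, 0.7]
grip_width: 0.0136
grasp_force: 45.0
```

```bash
python3 - <<'E'
from h import *
o=sensors.get_obs(); print(o["grasp_force"],o["force"].round(1),KR.inv().apply(o["wrist_torque"]).round(2),KR.inv().apply(o["force"]).round(1)); go(knobp(25),KR)
E
```

```text
44.99456939287484 [-0.9  2.7  0.7] [-0.41  0.62  0.08] [ 1.2  2.3 -1.2]
shift mm [ 0.3 -0.9 -0.4] rotvec [0.0009 0.0004 0.0001]
```

Emit:
drive_tool([
  {"x": 0, "y": 0, "z": 0, "rx": 0, "ry": 0, "rz": 0.05, "fingers": 1},
  {"x": 0, "y": 0, "z": 0, "rx": 0, "ry": 0, "rz": 0.13, "fingers": 1},
  {"x": 0, "y": 0, "z": 0, "rx": 0, "ry": 0, "rz": 0.21, "fingers": 1},
  {"x": 0, "y": 0, "z": 0, "rx": 0, "ry": 0, "rz": 0.3, "fingers": 1},
  {"x": 0, "y": 0, "z": 0, "rx": 0, "ry": 0, "rz": 0.3, "fingers": 1},
], force=60)

```text
time_s: 5.3
tool_pos: [0.5285, 0.2228, 0.0886]
tool_rot: [172.5, 22.9, 146.7]
force: [-0.6, 2.4, 2.1]
grip_width: 0.0137
grasp_force: 60.0
```

```bash
python3 - <<'E'
from h import *
o=sensors.get_obs(); r=st()[1]; print(o["qpos"].round(1),o["grasp_force"],o["grip_width"],r.inv().apply(o["wrist_torque"]).round(2),r.inv().apply(o["force"]).round(1)); go(knobp(25),KR*Ro.from_rotvec([0,0,1.25]))
E
```

```text
[-52.7   5.5  16.2 120.2  25.9  42.    4. ] 60.02133431844413 0.013667332869963226 [-0.27  0.65 -0.24] [ 0.9  2.  -2.4]
shift mm [ 0.1 -1.  -0.4] rotvec [ 1.10e-03 -2.00e-04  9.52e-01]
```

Emit:
drive_tool([
  {"x": 0, "y": 0, "z": 0, "rx": 0, "ry": 0, "rz": 0.08, "fingers": 1},
  {"x": 0, "y": 0, "z": 0, "rx": 0, "ry": 0, "rz": 0.17, "fingers": 1},
  {"x": 0, "y": 0, "z": 0, "rx": 0, "ry": 0, "rz": 0.26, "fingers": 1},
  {"x": 0, "y": 0, "z": 0, "rx": 0, "ry": 0, "rz": 0.35, "fingers": 1},
  {"x": 0, "y": 0, "z": 0, "rx": 0, "ry": 0, "rz": 0.44, "fingers": 1},
  {"x": 0, "y": 0, "z": 0, "rx": 0, "ry": 0, "rz": 0.53, "fingers": 1},
  {"x": 0, "y": 0, "z": 0, "rx": 0, "ry": 0, "rz": 0.62, "fingers": 1},
  {"x": 0, "y": 0, "z": 0, "rx": 0, "ry": 0, "rz": 0.71, "fingers": 1},
  {"x": 0, "y": 0, "z": 0, "rx": 0, "ry": 0, "rz": 0.8, "fingers": 1},
  {"x": 0, "y": 0, "z": 0, "rx": 0, "ry": 0, "rz": 0.88, "fingers": 1},
  {"x": 0, "y": 0, "z": 0, "rx": 0, "ry": 0, "rz": 0.95, "fingers": 1},
  {"x": 0, "y": 0, "z": 0, "rx": 0, "ry": 0, "rz": 0.95, "fingers": 1},
])

```text
time_s: 6.8
tool_pos: [0.5288, 0.223, 0.0887]
tool_rot: [157.0, 7.3, 92.3]
force: [0.3, 4.1, 1.3]
grip_width: 0.0133
grasp_force: 60.0
```

```bash
python3 - <<'E'
from h import *
o=sensors.get_obs(); r=st()[1]; print(o["qpos"].round(1),o["grasp_force"],o["grip_width"],r.inv().apply(o["wrist_torque"]).round(2),r.inv().apply(o["force"]).round(1)); go(knobp(25),KR*Ro.from_rotvec([0,0,1.25]))
E
```

```text
[-55.7   5.5  19.4 120.3  25.5  41.9 -50.1] 60.01084956340492 0.01333941654224874 [0.17 0.66 0.17] [ 3.9  1.2 -1.4]
shift mm [-0.9 -0.9 -0.4] rotvec [ 0.0012 -0.0012  0.0018]
```

The spring now pulls onward (+0.17 N m), so the knob is at its stop. I'll release it and back off along the axis.

Emit:
drive_tool([
  {"x": 0, "y": 0, "z": 0, "rx": 0, "ry": 0, "rz": 0, "fingers": 0.2},
  {"x": 0, "y": 0, "z": 0, "rx": 0, "ry": 0, "rz": 0, "fingers": 0.2},
  {"x": 0, "y": 0, "z": 0, "rx": 0, "ry": 0, "rz": 0, "fingers": 0.2},
  {"x": 0, "y": 0, "z": -10, "rx": 0, "ry": 0, "rz": 0, "fingers": 0.2},
  {"x": 0, "y": 0, "z": -40, "rx": 0, "ry": 0, "rz": 0, "fingers": 0.2},
  {"x": 0, "y": 0, "z": -80, "rx": 0, "ry": 0, "rz": 0, "fingers": 0},
  {"x": 0, "y": 0, "z": -120, "rx": 0, "ry": 0, "rz": 0, "fingers": -0.5},
  {"x": 0, "y": 0, "z": -140, "rx": 0, "ry": 0, "rz": 0, "fingers": -1},
  {"x": 0, "y": 0, "z": -140, "rx": 0, "ry": 0, "rz": 0, "fingers": -1},
], force=20)

```text
time_s: 7.92
tool_pos: [0.4736, 0.2379, 0.2184]
tool_rot: [156.9, 7.2, 92.2]
force: [-1.2, 0.5, 0.2]
grip_width: 0.0658
grasp_force: 0.0
```

```bash
cat >> h.py <<'E'
LR=frame([0,0,-1],[-1,0,0])
E
python3 - <<'E'
from h import *
o=sensors.get_obs(); print(o["qpos"].round(1),o["force"].round(1),o["grip_width"])
f=go(tub([0,0,220]),LR); f=go(tub([0,0,100]),LR,f)
S=vision.read_camera("scene");T=vision.read_camera("top")
a=cv2.resize(T["image"][120:210,160:250],(400,400),interpolation=cv2.INTER_CUBIC); b=cv2.resize(S["image"][190:285,270:365],(400,400),interpolation=cv2.INTER_CUBIC)
cv2.imwrite("pics/open.png",cv2.convertScaleAbs(np.hstack([a,b])[...,::-1],alpha=1.4,beta=10))
E
```

```text
[-59.7  -7.9  15.3 116.4  26.   60.6 -51.4] [-1.2  0.5  0.2] 0.06578556983945853
shift mm [-53.4 154.8  71.5] rotvec [ 0.2661  0.3617 -1.2298]
shift mm [  0.   0. 120.] rotvec [0. 0. 0.]
```

View pics/open.png

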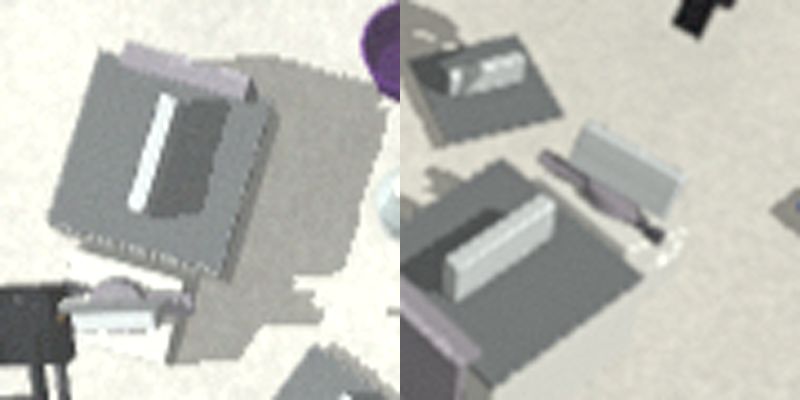

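The knob stays open: the bar lies across and the tongue has swung to -y, clear of the lid, with its tip at (185,303) in the top panel. Next is the rib.

Emit:
drive_tool([
  {"x": -3, "y": 8, "z": 4, "rx": 0.013, "ry": 0.018, "rz": -0.06, "fingers": -1},
  {"x": -8, "y": 23, "z": 11, "rx": 0.04, "ry": 0.054, "rz": -0.185, "fingers": -1},
  {"x": -14, "y": 40, "z": 18, "rx": 0.067, "ry": 0.09, "rz": -0.307, "fingers": -1},
  {"x": -19, "y": 54, "z": 25, "rx": 0.093, "ry": 0.127, "rz": -0.43, "fingers": -1},
  {"x": -24, "y": 70, "z": 32, "rx": 0.12, "ry": 0.163, "rz": -0.553, "fingers": -1},
  {"x": -29, "y": 85, "z": 39, "rx": 0.146, "ry": 0.199, "rz": -0.676, "fingers": -1},
  {"x": -35, "y": 101, "z": 46, "rx": 0.173, "ry": 0.235, "rz": -0.8, "fingers": -1},
  {"x": -40, "y": 116, "z": 54, "rx": 0.2, "ry": 0.271, "rz": -0.922, "fingers": -1},
  {"x": -45, "y": 132, "z": 61, "rx": 0.226, "ry": 0.307, "rz": -1.045, "fingers": -1},
  {"x": -50, "y": 146, "z": 67, "rx": 0.25, "ry": 0.34, "rz": -1.156, "fingers": -1},
  {"x": -53, "y": 155, "z": 71, "rx": 0.266, "ry": 0.362, "rz": -1.23, "fingers": -1},
  {"x": -53, "y": 155, "z": 71, "rx": 0.266, "ry": 0.362, "rz": -1.23, "fingers": -1},
  {"x": -53, "y": 155, "z": 71, "rx": 0.266, "ry": 0.362, "rz": -1.23, "fingers": -1},
])

```text
time_s: 9.65
tool_pos: [0.6449, 0.1898, 0.2169]
tool_rot: [-179.7, -0.2, 165.1]
force: [-0.5, 0.8, 0.9]
grip_width: 0.0869
grasp_force: 0.0
```

```bash
python3 - <<'E'
from h import *
o=sensors.get_obs(); print(o["qpos"].round(1),o["force"].round(1),o["grip_width"])
f=go(tub([0,0,100]),LR)
E
```

```text
[-40.3  23.2  29.2  81.4 -11.1  78.6  64.3] [-0.5  0.8  0.9] 0.08685261848787479
shift mm [ -1.1   2.  116.9] rotvec [-0.0046 -0.0031 -0.0028]
```

Emit:
drive_tool([
  {"x": -1, "y": 2.5, "z": 20, "rx": -0.005, "ry": -0.003, "rz": -0.003, "fingers": -1},
  {"x": -1, "y": 2.5, "z": 50, "rx": -0.005, "ry": -0.003, "rz": -0.003, "fingers": -1},
  {"x": -1, "y": 2.5, "z": 80, "rx": -0.005, "ry": -0.003, "rz": -0.003, "fingers": -1},
  {"x": -1, "y": 2.5, "z": 105, "rx": -0.005, "ry": -0.003, "rz": -0.003, "fingers": -1},
  {"x": -1, "y": 2.5, "z": 114, "rx": -0.005, "ry": -0.003, "rz": -0.003, "fingers": -1},
  {"x": -1, "y": 2.5, "z": 117, "rx": -0.005, "ry": -0.003, "rz": -0.003, "fingers": -1},
  {"x": -1, "y": 2.5, "z": 117, "rx": -0.005, "ry": -0.003, "rz": -0.003, "fingers": -1},
])

```text
time_s: 10.52
tool_pos: [0.6474, 0.1921, 0.102]
tool_rot: [179.9, 0.1, 165.4]
force: [-0.1, -1.3, 0.8]
grip_width: 0.087
grasp_force: 0.0
```

Emit:
drive_tool([
  {"x": -1, "y": 0, "z": 0, "rx": 0, "ry": 0, "rz": 0, "fingers": 1},
  {"x": -1, "y": 0, "z": 0, "rx": 0, "ry": 0, "rz": 0, "fingers": 1},
  {"x": -1, "y": 0, "z": 0, "rx": 0, "ry": 0, "rz": 0, "fingers": 1},
  {"x": -1, "y": 0, "z": 0, "rx": 0, "ry": 0, "rz": 0, "fingers": 1},
  {"x": -1, "y": 0, "z": 0, "rx": 0, "ry": 0, "rz": 0, "fingers": 1},
  {"x": -1, "y": 0, "z": 0, "rx": 0, "ry": 0, "rz": 0, "fingers": 1},
  {"x": -1, "y": 0, "z": 0, "rx": 0, "ry": 0, "rz": 0, "fingers": 1},
  {"x": -1, "y": 0, "z": 0, "rx": 0, "ry": 0, "rz": 0, "fingers": 1},
], force=12)

```text
time_s: 11.52
tool_pos: [0.6479, 0.1917, 0.101]
tool_rot: [179.9, 0.1, 165.4]
force: [-1.0, -2.5, 0.4]
grip_width: 0.0149
grasp_force: 0.2
```

```bash
python3 - <<'E'
from h import *
o=sensors.get_obs(); r=st()[1]; print(o["qpos"].round(1),r.inv().apply(o["wrist_torque"]).round(2),r.inv().apply(o["force"]).round(1))
f=go(tub([0,0,100]),LR)
E
```

```text
[-39.4  28.   27.6  88.7 -13.7  66.6  66.3] [ 0.32  0.01 -0.04] [ 0.3 -2.6 -0.4]
shift mm [ 1.7 -1.1  1. ] rotvec [0.0014 0.0011 0.0019]
```

Centred well. I'll grip firmly, then tip it.

Emit:
drive_tool([
  {"x": 0, "y": 0, "z": 0, "rx": 0, "ry": 0, "rz": 0, "fingers": 1},
  {"x": 0, "y": 0, "z": 0, "rx": 0, "ry": 0, "rz": 0, "fingers": 1},
  {"x": 0, "y": 0, "z": 0, "rx": 0, "ry": 0, "rz": 0, "fingers": 1},
  {"x": 0, "y": 0, "z": 0, "rx": 0, "ry": 0, "rz": 0, "fingers": 1},
  {"x": -0.5, "y": 0, "z": -2.4, "rx": 0, "ry": 0.035, "rz": 0, "fingers": 1},
  {"x": -1, "y": 0, "z": -4.8, "rx": 0, "ry": 0.07, "rz": 0, "fingers": 1},
  {"x": -1, "y": 0, "z": -4.8, "rx": 0, "ry": 0.07, "rz": 0, "fingers": 1},
], force=50)

```text
time_s: 12.4
tool_pos: [0.6495, 0.1908, 0.1055]
tool_rot: [179.9, -3.9, 165.4]
force: [-0.0, -0.3, -0.8]
grip_width: 0.0139
grasp_force: 50.0
```

```bash
python3 - <<'E'
from h import *
o=sensors.get_obs(); r=st()[1]; print(o["grip_width"],r.inv().apply(o["wrist_torque"]).round(2),o["force"].round(1))
f=go(tub([0,0,100]),LR)
E
```

```text
0.013880930159404661 [ 0.05 -0.36 -0.01] [-0.  -0.3 -0.8]
shift mm [ 3.1 -0.7  5.7] rotvec [ 0.0011 -0.068   0.0011]
```

Emit:
drive_tool([
  {"x": -1, "y": 0, "z": -4.8, "rx": 0, "ry": 0.07, "rz": 0, "fingers": 1},
  {"x": -2.5, "y": 0, "z": -9.6, "rx": 0, "ry": 0.14, "rz": 0, "fingers": 1},
  {"x": -2.5, "y": 0, "z": -9.6, "rx": 0, "ry": 0.14, "rz": 0, "fingers": 1},
])

```text
time_s: 12.78
tool_pos: [0.6529, 0.1897, 0.1146]
tool_rot: [180.0, -11.9, 165.3]
force: [0.6, -0.7, -0.8]
grip_width: 0.0138
grasp_force: 50.0
```

```bash
python3 - <<'E'
from h import *
o=sensors.get_obs(); r=st()[1]; print(o["grip_width"],r.inv().apply(o["wrist_torque"]).round(2),o["force"].round(1))
t12=LR*Ro.from_rotvec([0,np.radians(12),0])
f=st(); 
for p in([-5,0,0],[-32,0,4],[-34,0,60],[-34,0,130]):
    go(f[0]+RT.apply(np.array(p)/1000),t12,f)
E
```

```text
0.013794392043114417 [ 0.07 -0.57  0.01] [ 0.6 -0.7 -0.8]
shift mm [4.9 0.  1. ] rotvec [0.0006 0.0022 0.0007]
shift mm [32.1  0.   2.7] rotvec [0.0006 0.0022 0.0007]
shift mm [ 45.6   0.1 -51.7] rotvec [0.0006 0.0022 0.0007]
shift mm [ 6.000e+01  1.000e-01 -1.202e+02] rotvec [0.0006 0.0022 0.0007]
```

Emit:
drive_tool([
  {"x": 5, "y": 0, "z": 1, "rx": 0, "ry": 0, "rz": 0, "fingers": 1},
  {"x": 14, "y": 0, "z": 2, "rx": 0, "ry": 0, "rz": 0, "fingers": 1},
  {"x": 24, "y": 0, "z": 2.5, "rx": 0, "ry": 0, "rz": 0, "fingers": 1},
  {"x": 32, "y": 0, "z": 2, "rx": 0, "ry": 0, "rz": 0, "fingers": 1},
  {"x": 35, "y": 0, "z": -8, "rx": 0, "ry": 0, "rz": 0, "fingers": 1},
  {"x": 40, "y": 0, "z": -28, "rx": 0, "ry": 0, "rz": 0, "fingers": 1},
  {"x": 46, "y": 0, "z": -52, "rx": 0, "ry": 0, "rz": 0, "fingers": 1},
  {"x": 52, "y": 0, "z": -80, "rx": 0, "ry": 0, "rz": 0, "fingers": 1},
  {"x": 58, "y": 0, "z": -106, "rx": 0, "ry": 0, "rz": 0, "fingers": 1},
  {"x": 60, "y": 0, "z": -120, "rx": 0, "ry": 0, "rz": 0, "fingers": 1},
  {"x": 60, "y": 0, "z": -120, "rx": 0, "ry": 0, "rz": 0, "fingers": 1},
])

```text
time_s: 14.15
tool_pos: [0.6201, 0.1987, 0.2466]
tool_rot: [179.8, -11.8, 165.4]
force: [0.2, -0.5, -1.6]
grip_width: 0.0135
grasp_force: 50.0
```

```bash
cat >> h.py <<'E'
RR=Ro.from_matrix(np.array([[-1,0,0],[0,1,0],[0,0,-1.]]).T)
RK=np.array([.6405,-.188,0])
E
python3 - <<'E'
from h import *
o=sensors.get_obs(); r=st()[1]; print(o["grip_width"],r.inv().apply(o["wrist_torque"]).round(2),o["force"].round(1),o["qpos"].round(1))
f=go(RK+[0,0,.27],RR); f=go(RK+[0,0,.12],RR,f)
T=vision.read_camera("top");S=vision.read_camera("scene")
a=cv2.resize(T["image"][110:230,160:280],(400,400),interpolation=cv2.INTER_CUBIC); b=cv2.resize(S["image"][160:300,230:370],(400,400),interpolation=cv2.INTER_CUBIC)
cv2.imwrite("pics/lift.png",cv2.convertScaleAbs(np.hstack([a,b])[...,::-1],alpha=1.4,beta=10))
E
```

```text
0.013538935057178634 [ 0.01 -0.34 -0.03] [ 0.2 -0.5 -1.6] [-34.8  27.6  27.   72.7 -17.1  93.3  66.7]
shift mm [-109.9 -369.   -48. ] rotvec [ 0.0291 -0.2047 -0.2539]
shift mm [  0.   0. 150.] rotvec [0. 0. 0.]
```

View pics/lift.png

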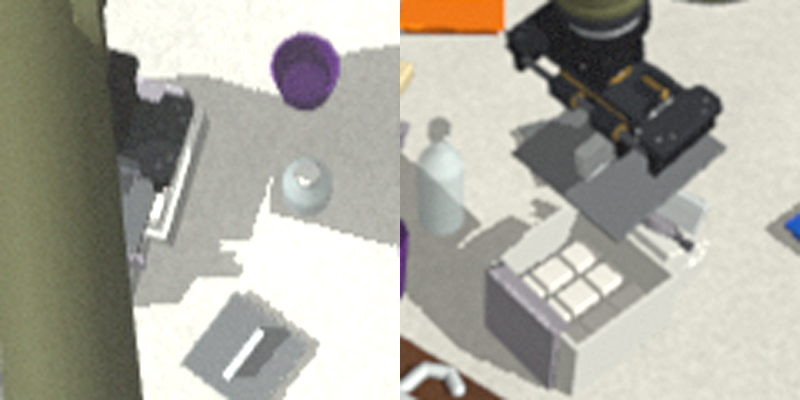

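The lid is off the catch and held level with the hand's tilt, and the tub stands open with tablets visible in the scene panel at (575,285). Bottle and cup are undisturbed. Carrying it over to the rack.

Emit:
drive_tool([
  {"x": -2, "y": -8, "z": -4, "rx": 0.001, "ry": -0.006, "rz": -0.007, "fingers": 1},
  {"x": -7, "y": -28, "z": -10, "rx": 0.003, "ry": -0.02, "rz": -0.02, "fingers": 1},
  {"x": -16, "y": -55, "z": -16, "rx": 0.005, "ry": -0.035, "rz": -0.04, "fingers": 1},
  {"x": -26, "y": -85, "z": -21, "rx": 0.007, "ry": -0.05, "rz": -0.06, "fingers": 1},
  {"x": -36, "y": -115, "z": -25, "rx": 0.009, "ry": -0.065, "rz": -0.08, "fingers": 1},
  {"x": -45, "y": -145, "z": -29, "rx": 0.012, "ry": -0.08, "rz": -0.1, "fingers": 1},
  {"x": -54, "y": -175, "z": -32, "rx": 0.014, "ry": -0.1, "rz": -0.12, "fingers": 1},
  {"x": -63, "y": -205, "z": -35, "rx": 0.016, "ry": -0.115, "rz": -0.14, "fingers": 1},
  {"x": -72, "y": -235, "z": -38, "rx": 0.019, "ry": -0.13, "rz": -0.16, "fingers": 1},
  {"x": -81, "y": -265, "z": -41, "rx": 0.021, "ry": -0.15, "rz": -0.18, "fingers": 1},
  {"x": -90, "y": -295, "z": -43, "rx": 0.024, "ry": -0.165, "rz": -0.2, "fingers": 1},
  {"x": -98, "y": -325, "z": -45, "rx": 0.026, "ry": -0.18, "rz": -0.22, "fingers": 1},
  {"x": -105, "y": -350, "z": -47, "rx": 0.028, "ry": -0.195, "rz": -0.24, "fingers": 1},
  {"x": -110, "y": -365, "z": -48, "rx": 0.029, "ry": -0.205, "rz": -0.254, "fingers": 1},
  {"x": -111, "y": -369, "z": -48, "rx": 0.029, "ry": -0.205, "rz": -0.254, "fingers": 1},
  {"x": -111, "y": -369, "z": -48, "rx": 0.029, "ry": -0.205, "rz": -0.254, "fingers": 1},
  {"x": -111, "y": -369, "z": -48, "rx": 0.029, "ry": -0.205, "rz": -0.254, "fingers": 1},
])

```text
time_s: 16.38
tool_pos: [0.641, -0.187, 0.2683]
tool_rot: [180.0, -0.2, -179.9]
force: [-0.2, 0.6, -2.7]
grip_width: 0.0137
grasp_force: 50.0
```

```bash
python3 - <<'E'
from h import *
o=sensors.get_obs(); print(o["grip_width"],o["force"].round(1),o["qpos"].round(1))
f=go(RK+[.0017,0,.10],RR); f=go(RK+[.0017,0,.07],RR,f)
E
```

```text
0.013699579746018249 [-0.2  0.6 -2.7] [-10.8  21.9  33.8  78.  -12.   83.8 112.5]
shift mm [ -1.6  -1.  168.3] rotvec [ 0.0001 -0.0028  0.0019]
shift mm [ 0.  0. 30.] rotvec [0. 0. 0.]
```

Emit:
drive_tool([
  {"x": -1, "y": -1, "z": 20, "rx": 0, "ry": -0.003, "rz": 0.002, "fingers": 1},
  {"x": -1.5, "y": -1, "z": 50, "rx": 0, "ry": -0.003, "rz": 0.002, "fingers": 1},
  {"x": -1.5, "y": -1, "z": 85, "rx": 0, "ry": -0.003, "rz": 0.002, "fingers": 1},
  {"x": -1.5, "y": -1, "z": 120, "rx": 0, "ry": -0.003, "rz": 0.002, "fingers": 1},
  {"x": -1.5, "y": -1, "z": 150, "rx": 0, "ry": -0.003, "rz": 0.002, "fingers": 1},
  {"x": -1.5, "y": -1, "z": 168, "rx": 0, "ry": -0.003, "rz": 0.002, "fingers": 1},
  {"x": -1.5, "y": -1, "z": 180, "rx": 0, "ry": -0.003, "rz": 0.002, "fingers": 1},
  {"x": -1.5, "y": -1, "z": 187, "rx": 0, "ry": -0.003, "rz": 0.002, "fingers": 1},
  {"x": -1.5, "y": -1, "z": 191, "rx": 0, "ry": -0.003, "rz": 0.002, "fingers": 1},
  {"x": -1.5, "y": -1, "z": 191, "rx": 0, "ry": -0.003, "rz": 0.002, "fingers": 1},
  {"x": -1.5, "y": -1, "z": 191, "rx": 0, "ry": -0.003, "rz": 0.002, "fingers": 1},
])

```text
time_s: 17.75
tool_pos: [0.6423, -0.1894, 0.0781]
tool_rot: [-180.0, 0.1, 179.9]
force: [-0.2, 0.5, -1.2]
grip_width: 0.0134
grasp_force: 50.0
```

```bash
python3 - <<'E'
from h import *
o=sensors.get_obs(); print(o["grip_width"],o["force"].round(1)); go(RK+[.0017,0,.07],RR)
S=vision.read_camera("scene")
b=cv2.resize(S["image"][130:260,130:280],(750,600)[:1]+(600,),interpolation=cv2.INTER_CUBIC)
cv2.imwrite("pics/place.png",cv2.convertScaleAbs(b[...,::-1],alpha=1.4,beta=10))
E
```

```text
0.013435296815408695 [-0.2  0.5 -1.2]
shift mm [0.1 1.4 8.1] rotvec [-0.0007  0.0016 -0.0015]
```

View pics/place.png

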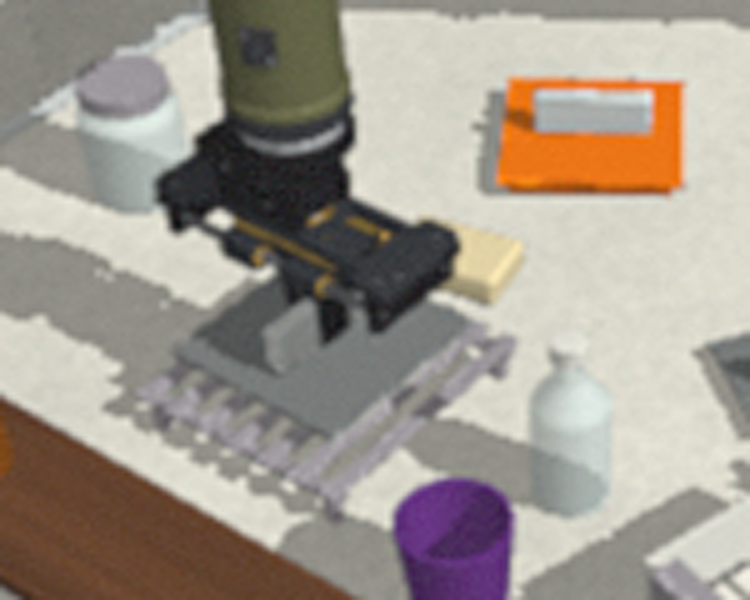

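The lid hovers level over the rack, plate corners around (180,345), (340,430), (490,330). Bottle, cup, soap and jar are untouched. Lowering the last 8 mm.

Emit:
drive_tool([
  {"x": 0, "y": 1, "z": 2, "rx": 0, "ry": 0, "rz": 0, "fingers": 1},
  {"x": 0, "y": 1, "z": 4, "rx": 0, "ry": 0, "rz": 0, "fingers": 1},
  {"x": 0, "y": 1, "z": 6, "rx": 0, "ry": 0, "rz": 0, "fingers": 1},
  {"x": 0, "y": 1, "z": 7, "rx": 0, "ry": 0, "rz": 0, "fingers": 1},
  {"x": 0, "y": 1, "z": 7, "rx": 0, "ry": 0, "rz": 0, "fingers": 1},
])

```text
time_s: 18.42
tool_pos: [0.6418, -0.1882, 0.0703]
tool_rot: [-180.0, 0.0, 179.9]
force: [-0.9, -0.6, -1.5]
grip_width: 0.0138
grasp_force: 50.0
```

Emit:
drive_tool([
  {"x": 0, "y": 0, "z": 0.5, "rx": 0, "ry": 0, "rz": 0, "fingers": 1},
  {"x": 0, "y": 0, "z": 1, "rx": 0, "ry": 0, "rz": 0, "fingers": 1},
  {"x": 0, "y": 0, "z": 1.5, "rx": 0, "ry": 0, "rz": 0, "fingers": 1},
  {"x": 0, "y": 0, "z": 1.5, "rx": 0, "ry": 0, "rz": 0, "fingers": 1},
])

```text
time_s: 18.92
tool_pos: [0.642, -0.1883, 0.07]
tool_rot: [-180.0, 0.0, 179.9]
force: [-2.6, 0.7, 5.6]
grip_width: 0.014
grasp_force: 50.0
```

Contact (+7 N). Releasing: a light grip first, then a small opening, then straight up.

Emit:
drive_tool([
  {"x": 0, "y": 0, "z": -0.5, "rx": 0, "ry": 0, "rz": 0, "fingers": 1},
  {"x": 0, "y": 0, "z": -0.5, "rx": 0, "ry": 0, "rz": 0, "fingers": 0.2},
  {"x": 0, "y": 0, "z": -0.5, "rx": 0, "ry": 0, "rz": 0, "fingers": 0.2},
  {"x": 0, "y": 0, "z": -0.5, "rx": 0, "ry": 0, "rz": 0, "fingers": 0.2},
  {"x": 0, "y": 0, "z": -0.5, "rx": 0, "ry": 0, "rz": 0, "fingers": 0.2},
  {"x": 0, "y": 0, "z": -15, "rx": 0, "ry": 0, "rz": 0, "fingers": 0.2},
  {"x": 0, "y": 0, "z": -45, "rx": 0, "ry": 0, "rz": 0, "fingers": 0.2},
  {"x": 0, "y": 0, "z": -90, "rx": 0, "ry": 0, "rz": 0, "fingers": 0.2},
  {"x": 0, "y": 0, "z": -140, "rx": 0, "ry": 0, "rz": 0, "fingers": 0.2},
  {"x": -60, "y": 0, "z": -180, "rx": 0, "ry": 0, "rz": 0, "fingers": 0},
  {"x": 30, "y": 0, "z": -190, "rx": 0, "ry": 0, "rz": 0, "fingers": 0},
  {"x": 80, "y": 0, "z": -195, "rx": 0, "ry": 0, "rz": 0, "fingers": 0},
  {"x": 130, "y": 0, "z": -195, "rx": 0, "ry": 0, "rz": 0, "fingers": 0},
  {"x": 160, "y": 0, "z": -195, "rx": 0, "ry": 0, "rz": 0, "fingers": 0},
  {"x": 160, "y": 0, "z": -195, "rx": 0, "ry": 0, "rz": 0, "fingers": 0},
], force=5)

```text
time_s: 20.8
tool_pos: [0.4803, -0.1887, 0.2655]
tool_rot: [179.9, 0.2, 179.8]
force: [1.5, 0.9, -0.1]
grip_width: 0.0435
grasp_force: 0.0
```

```bash
python3 - <<'E'
from h import *
o=sensors.get_obs(); print(o["grip_width"],o["force"].round(1),o["qpos"].round(1),o["time_s"],o["tool_pos"])
T=vision.read_camera("top"); S=vision.read_camera("scene")
a=cv2.resize(T["image"][110:230,150:350],(800,480),interpolation=cv2.INTER_CUBIC)[:, :]
a=cv2.resize(a,(500,300)); b=cv2.resize(S["image"][140:300,130:350],(412,300))
b=b[:, :300]
cv2.imwrite("pics/end.png",cv2.convertScaleAbs(np.hstack([a,b])[...,::-1],alpha=1.4,beta=10))
E
```

```text
0.043510560518822135 [ 1.5  0.9 -0.1] [-1.680e+01  1.000e-01  3.570e+01  1.002e+02 -2.000e-01  7.960e+01
  1.088e+02] 20.8 [ 0.48027525 -0.18865427  0.26547475]
```

View pics/end.png

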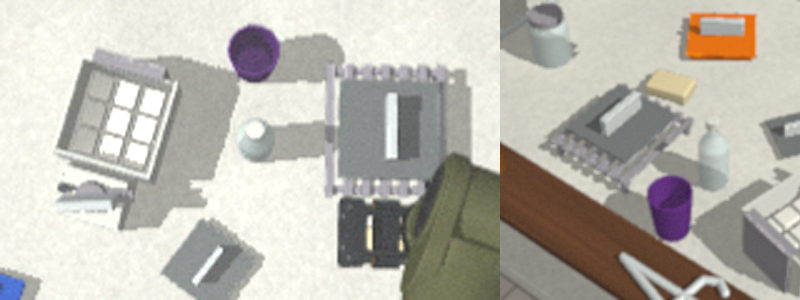

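The final view shows the lid flat and upright on the rack, plate spanning (340–440, 78–185) inside the rack's (327–447, 66–195). The knob stays open at (88,200), bystanders are in place and the arm is clear. Handing in.

```bash
python3 -c "
from cell import workorder; print(workorder.sign_off())"
```

```text
the job is handed in; nothing more can be done
None
```

The tub is open with its knob resting at the open stop, the lid lies flat and right way up on the middle of the rack, and the job is handed in at about 21 s with the arm touching nothing and the other things where they were; no verdict was returned.

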